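# Hold down a driver box with a wing nut between two columns

## Robot

A 6-joint arm with a two-finger parallel gripper is mounted at the origin on a cart in front of the work surface, level with it; the furniture and walls round the work are solid. World frame = base frame: x ahead of the robot, y to its left, z up, the work surface at z = 0. Lengths are in mm, angles in rad, forces in N, time in s.
With the tool pointing down it reaches from about 350 to 775 mm from the base axis. Payload 7.3 kg.
Tool frame: the origin (TCP) lies on the front face of the gripper's body, between the roots of the fingers; the fingertips stand 66 mm ahead of it and the grasp point (between the pads) lies 47 mm ahead of it (bot.tip_extent is the distance from the TCP to the fingertips, in mm); z points along the fingers, y is the line along which they close (so a half turn about z gives the same grasp; the last joint's range is limited). The gripper opens to 92 mm and grips with 3 to 60 N. Pads are 19 mm wide; open, the fingers measure 130 mm over their backs; the gripper's body (75 mm by 190 mm) begins 47 mm behind the grasp point.
Start: joints at [1.189, 0.342, 1.524, -0, 1.275, -0.146], TCP at [122.632, 510.49, 292.241] pointing down, gripper open.
Joint ranges: [-2.53, 2.53], [-0.77, 2.02], [0.04, 2.7], [-1, 4.14], [0.28, 2.66], [-3.11, 3.11]. Speed limits (rad/s): [2.57, 2.57, 3.14, 3.14, 3.14, 3.14].

## Interface

Orientations are given as [roll, pitch, yaw] about the fixed x, y, z axes, in that order (R = Rz(yaw) Ry(pitch) Rx(roll)).
In Python, from plant import readout, viewer, order, bot gives the robot as it stands.
- The arm moves only by the shell command python3 -m creep 'ROWS'. ROWS is text: rows parted by semicolons, each of 7 numbers parted by spaces: the shift along the world's x, y, z in m, then the turn, a rotation vector about the world's x, y, z in rad, then the opening in per cent of the stroke, from 0 (shut) to 100 (fully open). A call has 1 to 8 rows; each row shifts and turns the commanded pose from where the row before left it; what a row does not reach is not made up. A row lasts 1/12 s, in which the tool goes at most 41.7 mm and 7.16 degrees, less where a joint would pass 70% of its speed; a pose out of reach is approached as far as the arm can. A call is refused whole if a number of a shift passes 0.0417 or a number of a turn 0.125, either way. A call with a gripper value outside its range is refused whole. The fingers move at their own pace and stop on an object; the grip force is fixed at half the most. Time passes only in rows, so rows that do not move let the fingers close. It gives the time, the measured TCP pose, the force, the opening and the grip force at its end, in the units of the state.
- readout.get_obs(): the state, without advancing time (a new reading comes with each control period).
- viewer.capture(name): name is "scene" or "side" or "wrist"; returns the picture (384x512x3 uint8, red, green, blue); there is no depth.
- viewer.camera_info(name): a dict with "fx", "fy", "cx", "cy" (pixels), "origin" and "rotation" of the camera in the world. Camera axes: x right, y up, looking along -z (the intrinsics and any distortion apply to the point x, -y, -z); pixel columns grow to the right and rows downward; lengths in mm; the calibration is good to about 2 mm. A picture is of the moment at which its call begins: read the wrist's pose just before it. camera_info takes no time and is no camera call; for the wrist camera it gives the pose at the moment of the call.
- order.close_job(): hands the job in; it is judged then, once.
The state is a dict: "time": time; "joint_positions": joint angles; "dq": joint speeds; "tau": joint torques, N m; "tool_pos": TCP position; "tcp_rot": TCP orientation; "contact_force": force on the tool from outside, world axes, zero at the start; "moment": the same for the moment, N m; "grip_width": finger opening in mm; "finger_force": force on a finger pad.
Only numpy, scipy, OpenCV 4.12 (cv2) and the standard library are available. Lean on these libraries where they do the work, as an engineer would, in place of code of your own. Each camera call takes 0.05 s, during which the arm holds its last target. There are 200 camera calls.

## Task

Slide the flat driver box fully home against the stops at the back of the hold-down fixture, then turn the wing nut above it clockwise, in short strokes between the two columns, until its pad clamps the box firmly. Feel for the nut turning distinctly stiffer than when it ran free and stop there: do not overtighten it, do not knock the columns, and leave the small things next to the fixture where they are.

Things in the scene. Friction and masses are not known exactly. Their poses are not given: they have to be found in the camera images.
- fixture: fixed aluminium base plate, 225 x 196 x 8 mm, yaw varies, with two low side rails (top 22 mm above the table, inner faces at y = +-62 mm) and two dark stop blocks at its back. Origin: on the table vertically under the wing nut's axis; x runs along the rails towards the stops (the way the box is pushed), y to the left, z up. The plate runs from x = -125 to +100 mm
- stop_face (a point): point midway between the faces of the two stop blocks that the box must touch, at x = +77 mm of the fixture, 19 mm above the table; axes as the fixture's. The stops reach 30 mm above the table
- box_center (a point): centre of the driver box, half-way up; axes as the fixture's, x towards the stops. The near face, to push on, is 77 mm from this point along -x and the far face 77 mm along +x (small buttons on the near face stand out up to 6 mm and may be touched). Fully home, this point lies above the fixture's origin
- driver_box: the flat grey and blue driver box, loose, about 0.4 kg (0.25 to 0.55), 154 (x) x 120 (y) x 38 mm, lying on the base plate between the rails (2 mm play each side), front towards the robot, 30 to 50 mm short of the stops; underside 8 mm, top 46 mm above the table. Origin at its underside, 3 mm nearer to the robot than its centre
- nut_grip (a point): point on the wing nut's vertical axis at the height to grip it, 110 mm above the table; the nut stays at this height. Its wings form one bar, 44 mm long (this point's x axis), 14 mm thick (y), 86 to 124 mm above the table, with flat ends. Grip it across the 14 mm or end to end across the 44 mm: a fresh grip every quarter turn. Below it a hub, 23 mm diameter, 78 to 88 mm above the table
- wing_nut: steel wing nut; clockwise from above tightens. It drives a pad straight down 12 mm a turn; at the start the pad is 0.7 to 3.8 mm above the box (not measured). Friction is 0.15 N m either way; each newton of clamping adds 0.0019 N m to the moment that resists tightening, some 25 N a radian once the pad grips. Firm is 30 to 65 N, best 45 N (+0.085 N m). It stays put. Origin on its axis, 76 mm up
- hold_down: fixed cross bar between the columns (34 mm along x, 195 mm along y, 64 to 76 mm above the table) with the wing nut, spindle and pad that it carries. Origin and axes as the fixture's. When a hand that turns the nut stops and eases back a little, the nut's friction on it turns round, but the clamping part of the moment stays: compare readings taken in the same way
- columns: two fixed upright steel columns, 12 mm diameter, 188 mm high, at x = 0, y = +84 and -84 mm of the fixture. They stand beside the hand at the nut and bound its swing: a hand that is wide along the line of its fingers cannot point that line at them; along the fixture's x there is most room. Origin and axes as the fixture's
- hex_driver: loose black-handled hex driver, 193 mm long, lying to the left of the fixture; leave it alone. Origin at its underside's centre
- lens_case: loose round white lens case, 57 mm diameter, 20 mm high, to the right of the fixture; leave it alone. Origin at its underside's centre

How it is judged:
By the outcome, as a careful person would: the job done as asked, in the order asked, and still so for the second after the job is handed in, with the robot touching nothing.
It also fails if it takes over 72 s, if anything falls off the work surface, if the arm or the gripper's body presses on something with over 40 N, if the wrist force passes 120 N, or if a joint passes its speed limit or range.

## Working session

There is one attempt and no reset: what is moved stays moved. The work goes in short steps, Python scripts to look and compute and a shell command to move; the robot and the scene stay as the last step left them, time stands still between calls to the robot, and variables do not carry over. Pictures are saved under pics/ and viewed, at most 10 in all, crops included, and the job is handed in when it is done.

```bash
ls; mkdir -p pics; python3 - <<'E'
from plant import readout, viewer
import cv2, numpy as np
print(readout.get_obs())
for n in ("scene","side","wrist"):
    c=viewer.camera_info(n); print(n,c)
    im=viewer.capture(n); cv2.imwrite(f"pics/{n}0.png",im[:,:,::-1])
a=[cv2.imread(f"pics/{n}0.png") for n in ("scene","side")]
E
```

```text
pics
{'time': 0.0, 'joint_positions': array([ 1.18900583e+00,  3.42710843e-01,  1.52505280e+00,  3.97381041e-05,
        1.27537507e+00, -1.45971321e-01]), 'dq': array([ 0.00079175,  0.00029674, -0.00076678,  0.00176119, -0.00034324,
        0.00129548]), 'tau': array([-1.03704246e-03, -4.31245708e+01, -2.44220906e+01,  7.17262086e-02,
        5.59456449e-02, -1.23304726e-04]), 'tool_pos': array([122.49629083, 510.18489965, 291.53855635]), 'tcp_rot': array([-3.14006856e+00, -2.62474232e-04,  2.90576168e+00]), 'contact_force': array([ 0.51530739,  0.39899744, -0.20862647]), 'moment': array([ 0.03491024,  0.03219013, -0.02672806]), 'finger_force': 0.0, 'grip_width': 91.44887411994151}
scene {'fx': 413.56481872750635, 'fy': 413.56481872750635, 'cx': 251.157222949506, 'cy': 184.99304378998852, 'origin': array([ -73.27216803, -358.58907023,  564.76289521]), 'rotation': array([ 1.02784963,  0.01345063, -1.09055838])}
side {'fx': 374.86449429964483, 'fy': 374.86449429964483, 'cx': 256.04395068664945, 'cy': 192.40392657227025, 'origin': array([392.8232892 , 702.84627769, 528.43895633]), 'rotation': array([ 1.06348366e+00, -2.10560733e-03, -2.80076611e+00])}
wrist {'fx': 284.6169574814675, 'fy': 284.6169574814675, 'cx': 253.43222304499508, 'cy': 189.97420911369616, 'origin': array([ 47.55819487, 528.06798307, 384.85034737]), 'rotation': array([-0.28726681,  0.00162088,  1.33377192])}
```

View pics/scene0.png

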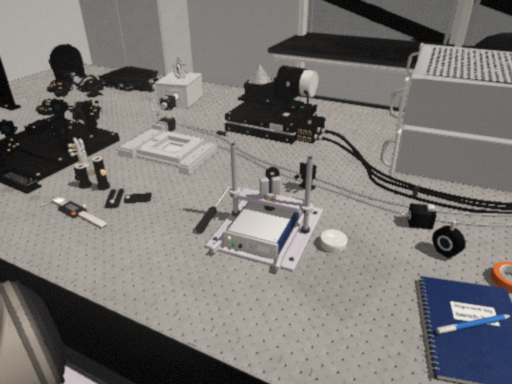

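View pics/side0.png

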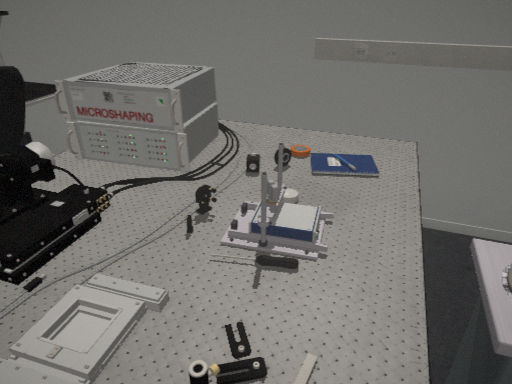

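View pics/wrist0.png

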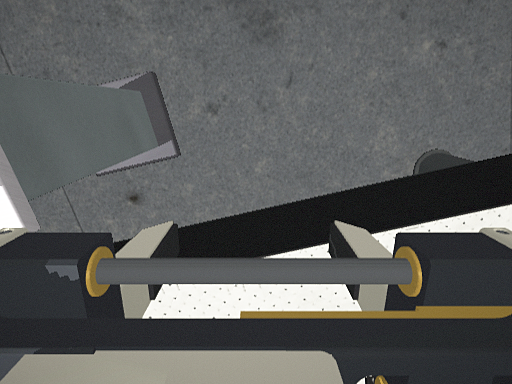

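The scene view shows the fixture with column tops near (234,143) and (309,158) and box at about (262,228). The side view shows column tops near (265,173) and (281,145), and the wrist view doesn't show the work. I'll zoom in.

```bash
cat > h.py <<'E'
import numpy as np, cv2
from scipy.spatial.transform import Rotation as R
from plant import viewer, readout
def ray(n,u,v,c=None):
    c=c or viewer.camera_info(n)
    d=np.array([(u-c['cx'])/c['fx'],-(v-c['cy'])/c['fy'],-1.])
    return np.array(c['origin']),R.from_euler('xyz',c['rotation']).apply(d)
def plane(n,u,v,z,c=None):
    o,d=ray(n,u,v,c); return o+d*(z-o[2])/d[2]
def proj(n,p,c=None):
    c=c or viewer.camera_info(n)
    q=R.from_euler('xyz',c['rotation']).inv().apply(np.array(p)-c['origin'])
    return np.array([c['cx']+c['fx']*q[0]/-q[2],c['cy']-c['fy']*q[1]/-q[2]])
E
python3 - <<'E'
from h import *
a=cv2.imread('pics/scene0.png')[130:280,203:333]; b=cv2.imread('pics/side0.png')[135:285,215:345]
f=lambda i:cv2.resize(i,None,fx=3,fy=4,interpolation=cv2.INTER_CUBIC)
f=lambda i:cv2.resize(i,None,fx=3,fy=3,interpolation=cv2.INTER_CUBIC)
cv2.imwrite('pics/z1.png',np.hstack([f(a),f(b)]))
print(plane('scene',234,143,188),plane('scene',309,158,188)); print(plane('side',265,173,188),plane('side',281,145,188))
E
```

```text
[615.09003985  46.77543287 188.        ] [ 619.79195224 -120.2951422   188.        ]
[607.02440622  41.51772866 188.        ] [ 618.97249083 -117.66732256  188.        ]
```

View pics/z1.png

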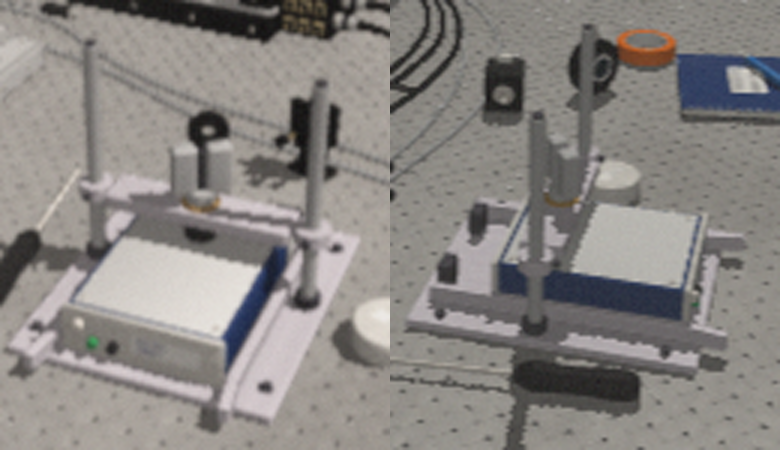

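Zoom: scene column tops at (233,144) and (310,157); plate corners at (323,210), (294,269), (207,246); box top visible; wing bar about square to the scene camera's view. In the side view the tops are at (264,173) and (281,144).

```bash
python3 - <<'E'
from h import *
P=lambda n,X,z,ox,oy,sx=0:plane(n,ox+(X[0]-sx)/3,oy+X[1]/3,z).round(1)
S=lambda *X,z:P('scene',X,z,203,130); D=lambda *X,z:P('side',X,z,215,135,390)
print('tops S',S(91,42,z=188),S(320,82,z=188),'D',D(537,115,z=188),D(588,27,z=188))
print('plate S BR,FR,FL',S(360,240,z=8),S(272,416,z=8),S(12,348,z=8))
print('plate D BL FL',D(408,325,z=8),D(697,370,z=8))
print('box top S FL,FR,BR?,BL',S(72,300,z=46),S(220,348,z=46),S(282,247,z=46),S(130,212,z=46))
print('box top D FL, FR,BL',D(686,292,z=46),D(705,213,z=46),D(500,262,z=46))
print('nut top S',S(172,148,z=124),S(232,142,z=124),'D',D(550,135,z=124),D(580,150,z=124))
E
```

```text
tops S [610.2  45.6 188. ] [ 623.1 -120.5  188. ] D [608.5  43.7 188. ] [ 620.8 -123.9  188. ]
plate S BR,FR,FL [ 715.3 -130.5    8. ] [ 498.5 -145.7    8. ] [480.9  43.    8. ]
plate D BL FL [700.  74.   8.] [481.   52.8   8. ]
box top S FL,FR,BR?,BL [504.9   6.5  46. ] [ 503.6 -105.5   46. ] [627.8 -98.3  46. ] [619.6  22.7  46. ]
box top D FL, FR,BL [500.3  13.5  46. ] [ 508.9 -103.7   46. ] [643.8  22.4  46. ]
nut top S [600.9 -22.5 124. ] [627.2 -56.9 124. ] D [628.1 -49.8 124. ] [598.7 -33.6 124. ]
```

Fixture origin ≈ (615.6, −38.8), yaw ≈ 0.08. The column spacing of 167 mm against 168 mm checks out. The box is about 35 mm short of the stops and the wing bar points to about 125°. I'll move to stand in front of the box.

```bash
A='x'; python3 -m creep '0.0143 -0.0234 0 0 0 0.0132 0;0.0143 -0.0234 0 0 0 0.0132 0;0.0143 -0.0234 0 0 0 0.0132 0;0.0143 -0.0234 0 0 0 0.0132 0;0.0143 -0.0234 0 0 0 0.0132 0;0.0143 -0.0234 0 0 0 0.0132 0;0.0143 -0.0234 0 0 0 0.0132 0;0.0143 -0.0234 0 0 0 0.0132 0'
python3 -m creep '0.0143 -0.0234 0 0 0 0.0132 0;0.0143 -0.0234 0 0 0 0.0132 0;0.0143 -0.0234 0 0 0 0.0132 0;0.0143 -0.0234 0 0 0 0.0132 0;0.0143 -0.0234 0 0 0 0.0132 0;0.0143 -0.0234 0 0 0 0.0132 0;0.0143 -0.0234 0 0 0 0.0132 0;0.0143 -0.0234 0 0 0 0.0132 0'
python3 -m creep '0.0143 -0.0234 0 0 0 0.0132 0;0.0143 -0.0234 0 0 0 0.0132 0;0.0143 -0.0234 0 0 0 0.0132 0;0.0143 -0.0234 0 0 0 0.0132 0;0.0143 -0.0234 0 0 0 0.0132 0;0.0143 -0.0234 0 0 0 0.0132 0;0.0143 -0.0234 0 0 0 0.0132 0;0.0143 -0.0234 0 0 0 0.0132 0'
python3 -m creep '0 0 -0.0250 0 0 0 0;0 0 -0.0250 0 0 0 0;0 0 -0.0250 0 0 0 0;0 0 -0.0250 0 0 0 0;0 0 0 0 0 0 0'
python3 - <<'E'
from h import *
cv2.imwrite("pics/w1.png",viewer.capture("wrist")[:,:,::-1])
E
```

```text
time: 0.82
tool_pos: [237.3, 322.0, 292.1]
tcp_rot: [-3.142, -0.0, 3.012]
contact_force: [0.3, 0.2, 0.5]
grip_width: 43.1
finger_force: 0.0
time: 1.48
tool_pos: [351.8, 134.8, 292.2]
tcp_rot: [3.141, -0.0, 3.118]
contact_force: [-0.2, 0.7, 0.6]
grip_width: 0.4
finger_force: 0.0
time: 2.15
tool_pos: [466.2, -52.4, 292.0]
tcp_rot: [3.141, -0.0, -3.06]
contact_force: [0.7, -0.3, -0.3]
grip_width: 0.6
finger_force: 0.0
time: 2.57
tool_pos: [463.4, -50.6, 188.2]
tcp_rot: [3.138, -0.008, -3.061]
contact_force: [-2.0, 0.2, -0.3]
grip_width: 0.7
finger_force: 0.0
```

View pics/w1.png

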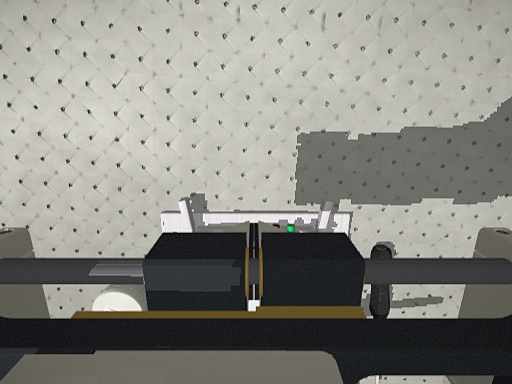

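The wrist view shows the plate's front corners at (162,212) and (352,212) with the closed fingers central at (253,270) in front of it, so alignment is good. I'll descend and push.

```bash
python3 -m creep '0 0 -0.0250 0 0 0 0;0 0 -0.0250 0 0 0 0;0 0 -0.0250 0 0 0 0;0 0 -0.0200 0 0 0 0;0 0 -0.007 0 0 0 0;0 0 0 0 0 0 0'
python3 -m creep '0.005 0.0004 0 0 0 0 0;0.005 0.0004 0 0 0 0 0;0.005 0.0004 0 0 0 0 0;0.005 0.0004 0 0 0 0 0;0.005 0.0004 0 0 0 0 0'
python3 -m creep '0.005 0.0004 0 0 0 0 0;0.005 0.0004 0 0 0 0 0;0.004 0.0003 0 0 0 0 0'
python3 -m creep '0.004 0.0003 0 0 0 0 0;0.004 0.0003 0 0 0 0 0;0.004 0.0003 0 0 0 0 0'
```

```text
time: 3.12
tool_pos: [465.9, -51.1, 90.1]
tcp_rot: [3.141, -0.001, -3.06]
contact_force: [0.5, 0.0, 0.4]
grip_width: 0.2
finger_force: 0.0
time: 3.53
tool_pos: [491.9, -49.1, 91.0]
tcp_rot: [-3.141, 0.002, -3.061]
contact_force: [-0.2, 0.3, 0.2]
grip_width: 0.6
finger_force: 0.0
time: 3.78
tool_pos: [503.5, -47.8, 90.2]
tcp_rot: [3.141, -0.005, -3.06]
contact_force: [-9.8, -2.3, 8.0]
grip_width: 0.6
finger_force: 4.8
time: 4.03
tool_pos: [515.2, -46.8, 90.3]
tcp_rot: [3.14, -0.005, -3.06]
contact_force: [-8.5, -1.0, 6.6]
grip_width: 0.2
finger_force: 4.2
```

```bash
python3 -m creep '0.003 0.0002 0 0 0 0 0;0.003 0.0002 0 0 0 0 0'
python3 -m creep '0.002 0.0002 0 0 0 0 0;0.002 0.0002 0 0 0 0 0'
python3 -m creep '0.002 0.0002 0 0 0 0 0;0.0015 0.0001 0 0 0 0 0'
```

```text
time: 4.2
tool_pos: [521.2, -46.4, 90.2]
tcp_rot: [3.14, -0.005, -3.06]
contact_force: [-8.9, 0.1, 8.2]
grip_width: 0.3
finger_force: 4.5
time: 4.37
tool_pos: [525.2, -46.1, 90.2]
tcp_rot: [3.141, -0.005, -3.06]
contact_force: [-7.9, -0.4, 6.9]
grip_width: 0.1
finger_force: 4.3
time: 4.53
tool_pos: [527.6, -45.8, 90.2]
tcp_rot: [3.14, -0.008, -3.06]
contact_force: [-16.9, -3.1, 15.5]
grip_width: 0.5
finger_force: 8.8
```

```bash
python3 -m creep '0.001 0.0001 0 0 0 0 0;0 0 0 0 0 0 0'
python3 -m creep '0.001 0.0001 0 0 0 0 0;0 0 0 0 0 0 0'; python3 -m creep '0.001 0.0001 0 0 0 0 0;0 0 0 0 0 0 0'
```

```text
time: 4.7
tool_pos: [527.7, -45.8, 90.2]
tcp_rot: [3.14, -0.01, -3.06]
contact_force: [-15.5, -3.4, 13.0]
grip_width: 0.4
finger_force: 8.2
time: 4.87
tool_pos: [527.8, -45.8, 90.2]
tcp_rot: [3.14, -0.012, -3.06]
contact_force: [-18.9, -4.0, 16.1]
grip_width: 0.2
finger_force: 10.0
time: 5.03
tool_pos: [528.0, -45.8, 90.2]
tcp_rot: [3.14, -0.014, -3.059]
contact_force: [-22.8, -4.8, 20.1]
grip_width: 0.7
finger_force: 11.8
```

The box is home: the force rises with no motion, at the predicted x. Next I back off, rise and go above the nut with the fingers open.

```bash
python3 -m creep '-0.005 -0.0004 0 0 0 0 0;-0.015 -0.0012 0 0 0 0 0;-0.015 -0.0012 0 0 0 0 0;0 0 0.020 0 0 0 0;0 0 0.035 0 0 0 0;0 0 0.035 0 0 0 0;0 0 0.035 0 0 0 0;0 0 0.035 0 0 0 0'
python3 -m creep '0.012 0.001 0 0 0 -0.1 100;0.012 0.001 0 0 0 -0.1 100;0.012 0.001 0 0 0 -0.1 100;0.012 0.001 0 0 0 -0.1 100;0.012 0.001 0 0 0 -0.1 100;0.012 0.001 0 0 0 -0.1 100;0.012 0.001 0 0 0 -0.1 100;0.012 0.001 0 0 0 -0.1 100'
python3 -m creep '0.012 0.001 0 0 0 -0.1 100;0.012 0.001 0 0 0 -0.1 100;0 0 0 0 0 0 100;0 0 0 0 0 0 100'
python3 - <<'E'
from h import *
print(viewer.camera_info("wrist"))
cv2.imwrite("pics/w2.png",viewer.capture("wrist")[:,:,::-1])
cv2.imwrite("pics/s2.png",viewer.capture("scene")[:,:,::-1])
E
```

```text
time: 5.7
tool_pos: [498.3, -48.4, 252.2]
tcp_rot: [3.141, 0.0, -3.061]
contact_force: [1.1, -0.6, -0.3]
grip_width: 0.7
finger_force: 0.0
time: 6.37
tool_pos: [595.1, -40.3, 250.3]
tcp_rot: [3.141, 0.0, 2.418]
contact_force: [-0.8, 0.1, -0.6]
grip_width: 49.0
finger_force: 0.0
time: 6.7
tool_pos: [618.5, -38.3, 249.8]
tcp_rot: [-3.141, -0.0, 2.226]
contact_force: [-0.1, 1.3, -0.4]
grip_width: 75.8
finger_force: 0.0
{'fx': 284.6169574814675, 'fy': 284.6169574814675, 'cx': 253.43222304499508, 'cy': 189.97420911369616, 'origin': array([571.31202835,  22.21341102, 343.10273131]), 'rotation': array([-2.87157919e-01,  4.47461198e-04,  6.53528417e-01])}
```

View pics/w2.png

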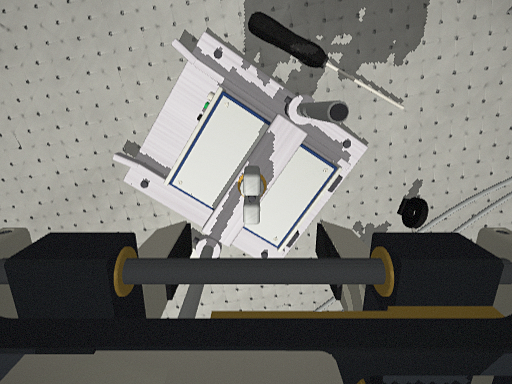

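The wrist view shows the nut's wing bar running from about (252,166) to (251,224), nearly vertical in the picture. The box is against the dark stops at (337,182) and (293,240). I'll zoom in on the bar.

```bash
python3 - <<'E'
from h import *
a=cv2.imread('pics/w2.png')[150:250,200:350]
b=cv2.resize(a,None,fx=5,fy=5,interpolation=cv2.INTER_CUBIC)
cv2.imwrite('pics/z2.png',b)
E
```

```text
(no output)
```

View pics/z2.png

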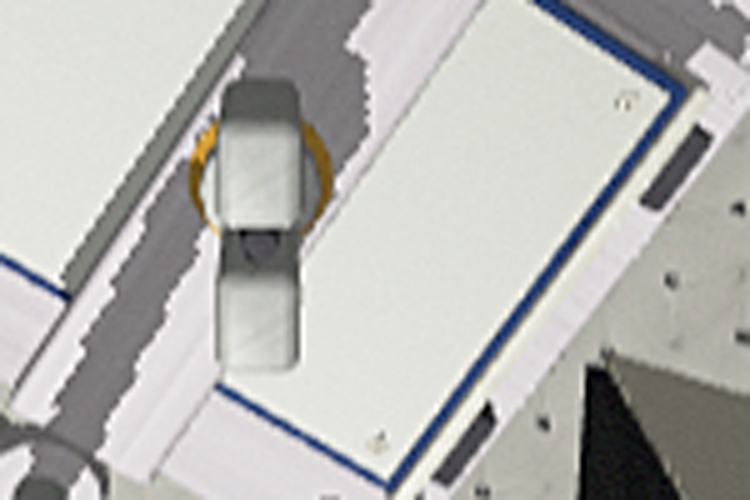

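Zoom: bar top ends at full-image (252.1,174.4) and (251.5,224). I'll check these, and the gap to the stops.

```bash
python3 - <<'E'
from h import *
c={'fx': 284.617,'fy':284.617,'cx':253.432,'cy':189.974,'origin':np.array([571.312,22.2134,343.1027]),'rotation':np.array([-.287158,4.4746e-4,.653528])}
z=lambda x,y,h:plane('w',200+x/5,150+y/5,h,c)
a,b=z(260.5,122,124),z(257.5,370,124)
m=(a+b)/2;print('nut',a.round(1),b.round(1),m.round(1),np.linalg.norm(a-b),np.degrees(np.arctan2(*(a-b)[1::-1])))
print('width',np.linalg.norm(z(220,250,124)-z(300,250,124)))
L,Rr=z(390,488,46),z(688,92,46)
d=(Rr-L); yaw=np.arctan2(d[1],d[0])-np.pi/2
print('box far edge len,yaw',np.linalg.norm(d[:2]),yaw)
Rz=R.from_euler('z',-0.078)
o=np.array([*m[:2],0])
for n,p in (('L',L),('R',Rr),('stop1a',z(641,205,30)),('stop1b',z(693,126,30)),('stop2a',z(434,478,30)),('stop2b',z(487,405,30))): print(n,Rz.apply(p-o).round(1))
print('col',plane('w',337,110,188,c))
E
```

```text
nut [601.9 -19.7 124. ] [627.2 -53.6 124. ] [614.6 -36.7 124. ] 42.35174763163341 126.69303784036126
width 12.978013176562795
box far edge len,yaw 111.7310204012203 0.07435952580197447
L [ 70.8 -54.5  46. ]
R [71.2 57.2 46. ]
stop1a [84.3 30.1 30. ]
stop1b [82.9 51.4 30. ]
stop2a [ 84.1 -52.7  30. ]
stop2b [ 83.7 -29.9  30. ]
col [607.31198825  47.19666332 188.        ]
```

The bar measures 42 × 13 mm against 44 × 14, and the box edge agrees with being home. The nut is at about (615, −37.5) with the bar at 126.7°. Descend and grip across the thickness.

```bash
python3 -m creep '-0.0035 0.0008 0 0 0 -0.014 100;0 0 -0.020 0 0 0 100;0 0 -0.020 0 0 0 100;0 0 -0.020 0 0 0 100;0 0 -0.020 0 0 0 100;0 0 -0.013 0 0 0 100;0 0 0 0 0 0 100;0 0 0 0 0 0 100'
python3 -m creep '0 0 0 0 0 0 20;0 0 0 0 0 0 20;0 0 0 0 0 0 20;0 0 0 0 0 0 20;0 0 0 0 0 0 20;0 0 0 0 0 0 20;0 0 0 0 0 0 20'
python3 -c "
from plant import readout;o=readout.get_obs();print(o['moment'],o['contact_force'])"
python3 -m creep '0 0 0 0 0 0 0;0 0 0 0 0 0 0;0 0 0 0 0 0 0;0 0 0 0 0 0 0'
python3 -c "
from plant import readout;o=readout.get_obs();print(o['moment'],o['contact_force'],o['tcp_rot'])"
```

```text
time: 7.47
tool_pos: [614.2, -37.7, 157.2]
tcp_rot: [-3.141, -0.001, 2.209]
contact_force: [0.5, 0.9, 1.1]
grip_width: 91.9
finger_force: 0.0
time: 8.05
tool_pos: [614.9, -37.7, 157.4]
tcp_rot: [3.141, 0.0, 2.209]
contact_force: [0.3, -0.9, -0.0]
grip_width: 49.7
finger_force: 0.0
[-0.03924766  0.07111372 -0.00221039] [ 0.27758989 -0.8989017  -0.02219933]
time: 8.38
tool_pos: [614.8, -37.7, 157.2]
tcp_rot: [3.142, -0.0, 2.209]
contact_force: [0.4, -0.3, -0.3]
grip_width: 23.0
finger_force: 0.0
[-0.02048956 -0.00531664 -0.0230227 ] [ 0.35050185 -0.31639035 -0.3241828 ] [ 3.14154065e+00 -2.85678571e-05  2.20859542e+00]
```

```bash
cat > m.py <<'E'
from plant import readout
o=readout.get_obs();r=lambda a:[round(float(x),3) for x in a]
print('M',r(o['moment']),'yaw',round(o['tcp_rot'][2],3))
E
for i in 1 2; do :; done
python3 -m creep '0 0 0 0 0 0 0;0 0 0 0 0 0 0;0 0 0 0 0 0 0;0 0 0 0 0 0 0'; python3 m.py
python3 -m creep '0 0 0 0 0 -0.04 0;0 0 0 0 0 -0.04 0'; python3 m.py
```

```text
time: 8.72
tool_pos: [615.2, -37.4, 157.2]
tcp_rot: [3.141, 0.0, 2.209]
contact_force: [3.2, 2.2, -2.9]
grip_width: 13.7
finger_force: 30.0
M [0.262, -0.515, 0.045] yaw 2.209
time: 8.88
tool_pos: [615.2, -37.4, 157.2]
tcp_rot: [3.141, 0.0, 2.127]
contact_force: [3.6, 2.3, -1.4]
grip_width: 13.9
finger_force: 30.0
M [0.281, -0.45, 0.206] yaw 2.127
```

```bash

python3 -m creep '0 0 0 0 0 -0.05 0;0 0 0 0 0 -0.05 0' | grep force; python3 m.py
python3 -m creep '0 0 0 0 0 -0.05 0;0 0 0 0 0 -0.05 0' | grep force; python3 m.py
python3 -m creep '0 0 0 0 0 -0.05 0;0 0 0 0 0 -0.05 0' | grep force; python3 m.py
python3 -m creep '0 0 0 0 0 -0.05 0;0 0 0 0 0 -0.05 0' | grep force; python3 m.py
python3 -m creep '0 0 0 0 0 -0.05 0;0 0 0 0 0 -0.05 0' | grep force; python3 m.py
python3 -m creep '0 0 0 0 0 -0.05 0;0 0 0 0 0 -0.05 0' | grep force; python3 m.py
python3 -m creep '0 0 0 0 0 -0.05 0;0 0 0 0 0 -0.05 0' | grep force; python3 m.py
```

```text
contact_force: [2.4, 1.8, -2.6]
finger_force: 30.0
M [0.214, -0.414, 0.188] yaw 2.027
contact_force: [2.4, 1.8, -2.1]
finger_force: 30.0
M [0.225, -0.349, 0.178] yaw 1.927
contact_force: [2.0, 2.2, -1.4]
finger_force: 30.0
M [0.185, -0.375, 0.199] yaw 1.826
contact_force: [1.8, 1.5, -1.0]
finger_force: 30.0
M [0.212, -0.264, 0.188] yaw 1.727
contact_force: [2.2, 1.5, -0.6]
finger_force: 30.0
M [0.184, -0.31, 0.106] yaw 1.626
contact_force: [1.7, 2.2, -0.9]
finger_force: 30.0
M [0.188, -0.248, 0.151] yaw 1.526
contact_force: [1.3, 2.2, -1.3]
finger_force: 30.0
M [0.229, -0.184, 0.159] yaw 1.427
```

```bash

python3 -m creep '0 0 0 0 0 -0.05 0' >/dev/null; python3 m.py
python3 -m creep '0 0 0 0 0 -0.05 0' >/dev/null; python3 m.py
python3 -m creep '0 0 0 0 0 -0.05 0' >/dev/null; python3 m.py
python3 -m creep '0 0 0 0 0 -0.05 0' >/dev/null; python3 m.py
python3 -m creep '0 0 0 0 0 -0.05 0' >/dev/null; python3 m.py
python3 -m creep '0 0 0 0 0 -0.05 0' >/dev/null; python3 m.py
python3 -m creep '0 0 0 0 0 -0.05 0' >/dev/null; python3 m.py
python3 -m creep '0 0 0 0 0 -0.05 0' >/dev/null; python3 m.py
python3 -m creep '0 0 0 0 0 -0.05 0' >/dev/null; python3 m.py
python3 -m creep '0 0 0 0 0 -0.05 0' >/dev/null; python3 m.py
python3 -m creep '0 0 0 0 0 -0.05 0' >/dev/null; python3 m.py
python3 -m creep '0 0 0 0 0 -0.05 0' ; python3 m.py
```

```text
M [0.191, -0.178, 0.114] yaw 1.376
M [0.142, -0.138, 0.106] yaw 1.326
M [0.167, -0.151, 0.162] yaw 1.277
M [0.262, -0.11, 0.136] yaw 1.227
M [0.219, -0.103, 0.186] yaw 1.176
M [0.19, -0.023, 0.149] yaw 1.126
M [0.218, -0.009, 0.165] yaw 1.076
M [0.302, 0.004, 0.149] yaw 1.027
M [0.284, -0.016, 0.171] yaw 0.977
M [0.276, -0.019, 0.165] yaw 0.927
M [0.26, 0.005, 0.196] yaw 0.877
time: 11.05
tool_pos: [614.6, -37.4, 157.2]
tcp_rot: [-3.141, 0.0, 0.827]
contact_force: [0.8, 1.4, 0.9]
grip_width: 13.8
finger_force: 30.0
M [0.316, 0.028, 0.179] yaw 0.827
```

```bash

python3 -m creep '0 0 0 0 0 0 100;0 0 0 0 0 0 100;0 0 0 0 0 0 100;0 0 0 0 0 0 100;0 0 0 0 0 0 100;0 0 0 0 0 0 100;0 0 0 0 0 0 100;0 0 0 0 0 0 100'
python3 -m creep '0 0 0 0 0 0.1047 100;0 0 0 0 0 0.1047 100;0 0 0 0 0 0.1047 100;0 0 0 0 0 0.1047 100;0 0 0 0 0 0.1047 100;0 0 0 0 0 0.1047 100;0 0 0 0 0 0.1047 100;0 0 0 0 0 0.1047 100'
python3 -m creep '0 0 0 0 0 0.1047 100;0 0 0 0 0 0.1047 100;0 0 0 0 0 0.1047 100;0 0 0 0 0 0.1047 100;0 0 0 0 0 0.1047 100;0 0 0 0 0 0.1047 100;0 0 0 0 0 0.1047 100;0 0 0 0 0 0 100'
python3 m.py
python3 -m creep '0 0 0 0 0 0 20;0 0 0 0 0 0 20;0 0 0 0 0 0 20;0 0 0 0 0 0 20;0 0 0 0 0 0 20;0 0 0 0 0 0 20;0 0 0 0 0 0 0;0 0 0 0 0 0 0'
python3 m.py
```

```text
time: 11.72
tool_pos: [614.8, -37.7, 157.2]
tcp_rot: [3.142, 0.0, 0.829]
contact_force: [0.4, -0.3, -0.6]
grip_width: 62.6
finger_force: 0.0
time: 12.38
tool_pos: [614.8, -37.7, 157.2]
tcp_rot: [3.142, 0.0, 1.672]
contact_force: [0.7, 0.7, 0.9]
grip_width: 91.8
finger_force: 0.0
time: 13.05
tool_pos: [614.8, -37.7, 157.2]
tcp_rot: [3.142, 0.0, 2.403]
contact_force: [0.8, -0.3, 0.2]
grip_width: 91.9
finger_force: 0.0
M [-0.069, 0.008, -0.047] yaw 2.403
time: 13.72
tool_pos: [615.2, -37.3, 157.3]
tcp_rot: [3.14, 0.0, 2.399]
contact_force: [1.0, 0.9, -4.4]
grip_width: 43.8
finger_force: 30.0
M [-0.285, 0.194, 0.023] yaw 2.399
```

```bash

python3 -m creep '0 0 0 0 0 -0.05 0;0 0 0 0 0 -0.05 0' >/dev/null; python3 m.py
python3 -m creep '0 0 0 0 0 -0.05 0' >/dev/null; python3 m.py
python3 -m creep '0 0 0 0 0 -0.05 0' >/dev/null; python3 m.py
python3 -m creep '0 0 0 0 0 -0.05 0' >/dev/null; python3 m.py
python3 -m creep '0 0 0 0 0 -0.05 0' >/dev/null; python3 m.py
python3 -m creep '0 0 0 0 0 -0.05 0' >/dev/null; python3 m.py
python3 -m creep '0 0 0 0 0 -0.05 0' >/dev/null; python3 m.py
python3 -m creep '0 0 0 0 0 -0.05 0' >/dev/null; python3 m.py
python3 -m creep '0 0 0 0 0 -0.05 0' >/dev/null; python3 m.py
python3 -m creep '0 0 0 0 0 -0.05 0' >/dev/null; python3 m.py
python3 -m creep '0 0 0 0 0 -0.05 0' >/dev/null; python3 m.py
python3 -m creep '0 0 0 0 0 -0.05 0' >/dev/null; python3 m.py
python3 -m creep '0 0 0 0 0 -0.05 0' ; python3 m.py
```

```text
M [0.087, -0.135, 0.192] yaw 2.297
M [0.096, -0.091, 0.225] yaw 2.247
M [0.048, -0.041, 0.153] yaw 2.197
M [0.078, -0.042, 0.233] yaw 2.147
M [0.07, -0.107, 0.237] yaw 2.097
M [-0.011, -0.091, 0.214] yaw 2.047
M [0.09, -0.023, 0.221] yaw 1.997
M [0.069, 0.079, 0.194] yaw 1.947
M [0.076, 0.012, 0.227] yaw 1.897
M [0.065, -0.004, 0.271] yaw 1.847
M [0.033, 0.017, 0.27] yaw 1.797
M [0.092, 0.039, 0.229] yaw 1.747
time: 14.88
tool_pos: [615.0, -37.4, 157.3]
tcp_rot: [3.141, -0.0, 1.697]
contact_force: [1.2, 1.1, 0.9]
grip_width: 43.8
finger_force: 30.0
M [0.076, 0.094, 0.292] yaw 1.697
```

```bash
cat > fit.py <<'E'
import numpy as np
from scipy.optimize import curve_fit
y1=[2.127,2.027,1.927,1.826,1.727,1.626,1.526,1.427,1.376,1.326,1.277,1.227,1.176,1.126,1.076,1.027,.977,.927,.877,.827]
m1=[.206,.188,.178,.199,.188,.106,.151,.159,.114,.106,.162,.136,.186,.149,.165,.149,.171,.165,.196,.179]
y2=[2.297,2.247,2.197,2.147,2.097,2.047,1.997,1.947,1.897,1.847,1.797,1.747,1.697]
m2=[.192,.225,.153,.233,.237,.214,.221,.194,.227,.271,.27,.229,.292]
try:
    from more import y2b,m2b; y2+=y2b;m2+=m2b
except ImportError: pass
t=np.r_[2.209-np.array(y1),1.382+2.399-np.array(y2)];m=np.r_[m1,m2]
f=lambda t,b,s,c:b+s*np.maximum(t-c,0)
for nm,g,p in (('all',f,[.15,.05,1]),('slope.0475',lambda t,b,c:f(t,b,.0475,c),[.15,1]),('b.15',lambda t,s,c:f(t,.15,s,c),[.05,1]),('c only',lambda t,c:f(t,.15,.0475,c),[1])):
    q,v=curve_fit(g,t,m,p); print(nm,q.round(3),np.sqrt(np.diag(v)).round(3),'now',t[-1].round(2),(g(t[-1],*q)-g(0,*q)).round(3),'rms',np.std(m-g(t,*q)).round(3))
E
python3 fit.py
```

```text
all [0.159 0.115 1.182] [0.007 0.026 0.142] now 2.08 0.104 rms 0.027
slope.0475 [0.166 0.833] [0.011 0.273] now 2.08 0.059 rms 0.032
b.15 [0.113 1.092] [0.022 0.119] now 2.08 0.113 rms 0.028
c only [0.583] [0.136] now 2.08 0.071 rms 0.033
```

Free slope and nominal slope disagree. I'll measure the clamping part directly by comparing small back and forward turns: friction reverses, the clamp part stays.

```bash
echo back
python3 -m creep '0 0 0 0 0 0.02 0;0 0 0 0 0 0.02 0' >/dev/null; python3 m.py
python3 -m creep '0 0 0 0 0 0.02 0' >/dev/null; python3 m.py
python3 -m creep '0 0 0 0 0 0.02 0' >/dev/null; python3 m.py
python3 -m creep '0 0 0 0 0 0.02 0' >/dev/null; python3 m.py
python3 -m creep '0 0 0 0 0 0.02 0' >/dev/null; python3 m.py
python3 -m creep '0 0 0 0 0 0.02 0' >/dev/null; python3 m.py
python3 -m creep '0 0 0 0 0 0.02 0' >/dev/null; python3 m.py
echo fwd
python3 -m creep '0 0 0 0 0 -0.02 0;0 0 0 0 0 -0.02 0' >/dev/null; python3 m.py
python3 -m creep '0 0 0 0 0 -0.02 0' >/dev/null; python3 m.py
python3 -m creep '0 0 0 0 0 -0.02 0' >/dev/null; python3 m.py
python3 -m creep '0 0 0 0 0 -0.02 0' >/dev/null; python3 m.py
python3 -m creep '0 0 0 0 0 -0.02 0' >/dev/null; python3 m.py
python3 -m creep '0 0 0 0 0 -0.02 0' >/dev/null; python3 m.py
python3 -m creep '0 0 0 0 0 -0.02 0' ; python3 m.py
```

```text
back
M [0.24, -0.037, -0.048] yaw 1.742
M [0.234, -0.021, -0.097] yaw 1.763
M [0.375, -0.036, -0.076] yaw 1.782
M [0.385, -0.106, -0.058] yaw 1.802
M [0.444, -0.168, -0.067] yaw 1.822
M [0.532, -0.188, -0.109] yaw 1.841
M [0.536, -0.243, -0.034] yaw 1.861
fwd
M [0.497, -0.288, 0.258] yaw 1.82
M [0.541, -0.254, 0.223] yaw 1.8
M [0.533, -0.241, 0.189] yaw 1.78
M [0.566, -0.235, 0.282] yaw 1.76
M [0.605, -0.172, 0.233] yaw 1.74
M [0.599, -0.192, 0.213] yaw 1.72
time: 16.22
tool_pos: [615.0, -37.4, 157.3]
tcp_rot: [3.141, -0.0, 1.7]
contact_force: [2.6, 5.3, -0.1]
grip_width: 43.6
finger_force: 30.0
M [0.583, -0.205, 0.24] yaw 1.7
```

Backward mean −0.070, forward mean +0.234. So friction is 0.152 as specified, and the clamp part is about 0.083 N m, which is about 44 N: right on target. Release and rise.

```bash

python3 -m creep '0 0 0 0 0 0 100;0 0 0 0 0 0 100;0 0 0 0 0 0 100;0 0 0 0 0 0 100;0 0 0 0 0 0 100;0 0 0 0 0 0 100;0 0 0 0 0 0 100;0 0 0 0 0 0 100'
python3 -m creep '0 0 0.01 0 0 0 100;0 0 0.02 0 0 0 100;0 0 0.025 0 0 0 100;0 0 0.025 0 0 0 100;0 0 0.025 0 0 0 100;0 0 0.02 0 0 0 100;0 0 0 0 0 0 100;0 0 0 0 0 0 100'
python3 - <<'E'
from h import *
a=viewer.capture("wrist")[:,:,::-1];b=viewer.capture("side")[135:285,215:345,::-1]
cv2.imwrite("pics/f.png",np.hstack([cv2.resize(a,(420,315)),cv2.resize(b,(273,315))]))
E
```

```text
time: 16.88
tool_pos: [614.8, -37.8, 157.2]
tcp_rot: [3.142, 0.0, 1.699]
contact_force: [-0.2, 0.4, 0.6]
grip_width: 90.2
finger_force: 0.0
time: 17.55
tool_pos: [615.1, -37.8, 284.1]
tcp_rot: [3.138, 0.001, 1.699]
contact_force: [0.3, 0.2, -0.7]
grip_width: 91.6
finger_force: 0.0
```

View pics/f.png

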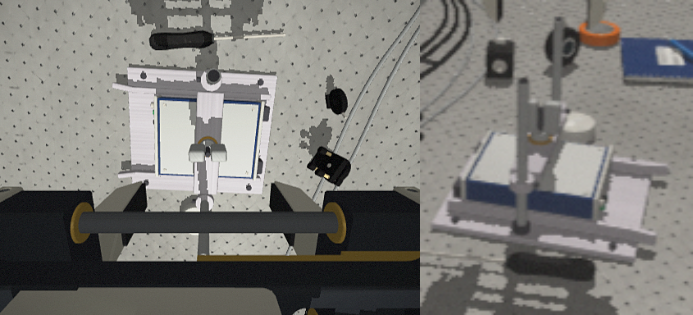

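The final view shows the box against the stops at (262,110)/(262,165), the nut free of the hand at (207,152), and the driver and lens case in place.

```bash
python3 -c "
from plant import order;print(order.close_job())"
```

```text
the job is handed in; nothing more can be done
None
```

The job is handed in: the box is home against the stops and the wing nut clamps it at about 44 N (estimated from the wrist moment), with the hand clear, the columns not knocked and the hex driver and lens case left where they were.

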